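Turn the standing leaf of the red board book at the flea-market stall

TASK

On the stall two stiff board books lie open, each with one leaf standing half up over its right-hand half. With a fingertip, gently push the red book's leaf up and over its spine and press it down flat on the left-hand half, so that a customer sees the next picture, then let go. Do not pinch the leaf or lift or shove the red book, and leave the blue book and everything else on the stall as it is.

Things in the scene. Friction and masses are not known exactly. Their poses are not given: they have to be found in the camera images.
- red_book: Open children's board book, red cover, red leaf; loose, 0.65 kg, 136 mm along the spine (its x), 236 mm across (its y), 16 mm thick, white pages of both halves level. Origin: under the spine's middle, on the table. x runs along the spine, away from the robot at yaw 0; y points to its left-hand half. Turned up to 0.55 rad, on either side of the blue book.
- red_spine (a point): Point on the hinge line of the red leaf, at the middle of the spine, 18 mm above the table. Axes as the red book's.
- red_leaf (a joint): Angle (rad) of the red leaf about the spine: 0 = flat on the right-hand half, 1.57 = upright, 3.14 = flat on the left-hand half (stop; upper face then 20 mm above the table). It starts half up, 0.4 to 0.95. The stiff binding keeps it at any angle it is left; turning it takes 1 to 2 N at the free edge.
- red_edge (a point): Middle of the red leaf's free edge, 110 mm out from the hinge line. The leaf is one rigid red board, 4 mm thick, 130 mm along the spine, reaching from 6 to 110 mm out from the hinge line, about 60 g, pictures on both faces.
- blue_edge (a point): Middle of the free edge of the blue leaf, 110 mm out from its hinge line. The blue book is the same in size and build as the red one, with blue cover and leaf; its leaf too stands half up over its right-hand half and is to be left alone.
- blue_book: The blue open board book: not to be touched. Origin and axes as for the red book.
- bowl: Bystander: white ceramic bowl, 120 mm across, 65 mm tall. Origin: centre of its underside.
- tumbler: Bystander: green glass tumbler, 68 mm across, 90 mm tall. Origin: centre of its underside.
- round_box: Bystander: round dark wooden box with a knobbed lid, 112 mm across, 66 mm tall. Origin: centre of its underside.
- weight: Bystander: brass balance weight, 40 mm across, 50 mm tall. Origin: centre of its underside.
- paperback: Bystander: closed yellow paperback, 110 x 160 x 20 mm. Origin: centre of its underside.
- mug: Bystander: blue mug, 80 mm across, 85 mm tall. Origin: centre of its underside.

How it is judged:
By the outcome, as a careful person would: the job done as asked, in the order asked, and still so for the second after the job is handed in, with the robot touching nothing.
It also fails if it takes over 43 s, if anything falls off the work surface, if the arm or the gripper's body presses on something with over 40 N, if the wrist force passes 120 N, or if a joint passes its speed limit or range.

ROBOT

A 6-joint arm with a two-finger parallel gripper is mounted at the origin on the work surface. World frame = base frame: x ahead of the robot, y to its left, z up, the work surface at z = 0. Lengths are in mm, angles in rad, forces in N, time in s.
With the tool pointing down it reaches from about 350 to 975 mm from the base axis. Payload 7.1 kg.
Tool frame: the origin (TCP) lies at the very end of the fingers, on their centre line; the grasp point (between the pads) lies 19 mm behind it; y points along the fingers, x is the direction in which the jaws open and shut, and the axes are right-handed (so a half turn about y gives the same grasp; the last joint's range is limited). The gripper opens to 88 mm and grips with 3 to 60 N. Pads are 20 mm wide; open, the fingers measure 115 mm over their backs; the gripper's body (75 mm by 178 mm) begins 61 mm behind the grasp point.
Start: joints at [-1.337, 0.423, 1.63, -0, 1.089, -0.019], TCP at [156.341, -605.113, 222.675] pointing down, gripper open.
Joint ranges: [-3, 3], [-0.9, 2.11], [0.09, 2.58], [-1.31, 4.45], [0.11, 2.69], [-2.54, 2.54]. Speed limits (rad/s): [2.39, 2.39, 3.01, 3.14, 3.14, 3.14].

INTERFACE

Orientations are given as a rotation vector (axis times angle).
In Python, from workcell import ctrl gives the robot as it stands. The module is installed in compiled form; this text tells all that it offers.
- The arm moves only by the tool jog_arm, never from a script. Its argument "steps" is a list of rows, each an object with "turn": the turn, a rotation vector about the world's x, y, z scaled (see below), a list of three; "dp": the shift along the world's x, y, z scaled (see below), a list of three; "claw": the opening, from 0 (shut) to 1 (fully open). In form: [{"turn": [wx, wy, wz], "dp": [x, y, z], "claw": claw}, ...]. A call has 1 to 12 rows; each row is the pose to reach, as a shift and turn from the pose measured when the call began, turning the shorter way round; what a row does not reach only later rows make up. The controller multiplies each number of a shift by 80 mm and each number of a turn by pi rad. A row lasts 1/12 s, in which the tool goes at most 41.7 mm and 7.16 degrees, less where a joint would pass 70% of its speed; a pose out of reach is approached as far as the arm can. A call with a number of a shift or a turn outside -1 to 1 is refused whole. A call with a gripper value outside its range is refused whole. The fingers move at their own pace and stop on an object; the grip force is fixed at half the most. Time passes only in rows, so rows that repeat a pose let the fingers close. It gives the time, the measured TCP pose, the force and the opening at its end, in the units of the state.
- ctrl.get_obs(): the state, without advancing time (a new reading comes with each control period).
- ctrl.get_image(name): name is "scene" or "top" or "wrist"; returns a dict with "img" (480x640x3 uint8, red, green, blue), "range_z" (480x640 float32, mm along the optical axis (not along the pixel's ray), 0 where there is no reading), "fovy" (degrees; the focal length in pixels is half the picture's height over the tangent of half this angle, whatever the lens; pixels are square), "cx", "cy" (the principal point, pixels), "camera_from_world" (4x4, takes a point from world to camera coordinates); the wrist camera has in their place "hand_eye" (4x4, takes a point from camera to tool coordinates, whose origin is the TCP and whose axes are the tool frame's). Camera axes: x right, y down, z forward; pixel columns grow to the right and rows downward; lengths in mm; the calibration is good to about 2 mm. A picture is of the moment at which its call begins: read the wrist's pose just before it.
- ctrl.close_job(): hands the job in, once; it reports no verdict.
The state is a dict: "t": time; "qpos": joint angles; "qvel": joint speeds; "joint_torque": joint torques, N m; "ee_pos": TCP position; "orientation": TCP orientation; "ft_force": force on the tool from outside, world axes, zero at the start; "moment": the same for the moment, N m; "width": finger opening in mm.
Only numpy, scipy, OpenCV 4.12 (cv2) and the standard library are available. Lean on these libraries where they do the work, as an engineer would, in place of code of your own. Each camera call takes 0.05 s, during which the arm holds its last target.

## Working session

There is one attempt and no reset: what is moved stays moved. The work goes in short steps, Python scripts to look and compute and a tool call to move; the robot and the scene stay as the last step left them, time stands still between calls to the robot, and variables do not carry over. Pictures are saved under pics/ and viewed, and the job is handed in when it is done.

Besides the shell and the picture viewer there is one more tool, called after "Call:" as a command line: name --argument value ..., lists and objects as JSON in quotes. jog_arm: Moves the arm, as the interface text tells. Its arguments: {"type":"object","properties":{"steps":{"type":"array","items":{"type":"object","properties":{"turn":{"type":"array","items":{"type":"number"}},"dp":{"type":"array","items":{"type":"number"}},"claw":{"type":"number"}}}}},"required":["steps"]}

```bash
mkdir -p pics
python3 - <<'E'
from workcell import ctrl
import cv2, numpy as np, pickle
o=ctrl.get_obs(); print(o)
for n in ("top","scene"):
    d=ctrl.get_image(n); pickle.dump(d,open(n+'.pkl','wb'))
    cv2.imwrite(f'pics/{n}0.png',d['img'][:,:,::-1])
    print(n,d['fovy'],d['cx'],d['cy'],np.round(d['camera_from_world'],3).tolist())
E
```

```text
{'t': 0.0, 'qpos': array([-1.33700378e+00,  4.23829566e-01,  1.63069908e+00,  2.77546497e-05,
        1.08861894e+00, -1.90273690e-02]), 'qvel': array([-0.00126083,  0.00091594,  0.00037421, -0.00077929,  0.00157936,
        0.00091492]), 'joint_torque': array([-2.42372539e-05, -5.44624150e+01, -2.73676032e+01,  6.43873005e-02,
        2.26563087e-02, -1.11547217e-04]), 'ee_pos': array([ 156.21820556, -604.57337759,  221.90518245]), 'orientation': array([-1.31721627,  1.02181638, -1.01982317]), 'ft_force': array([-0.28352341,  0.31217591,  0.08664622]), 'moment': array([ 0.022265  , -0.02870938,  0.01617288]), 'width': 88.2542607472685}
top 44.110779858276004 320.4622674893521 238.46665479567935 [[0.026, -1.0, 0.015, -24.92], [-0.988, -0.029, -0.152, 553.642], [0.153, -0.011, -0.988, 1289.787], [0.0, 0.0, 0.0, 1.0]]
scene 42.21540280381868 317.22390759604633 238.54847655676366 [[-0.702, 0.712, -0.016, 377.347], [0.512, 0.489, -0.707, -256.736], [-0.495, -0.504, -0.707, 1467.551], [0.0, 0.0, 0.0, 1.0]]
```

View pics/top0.png

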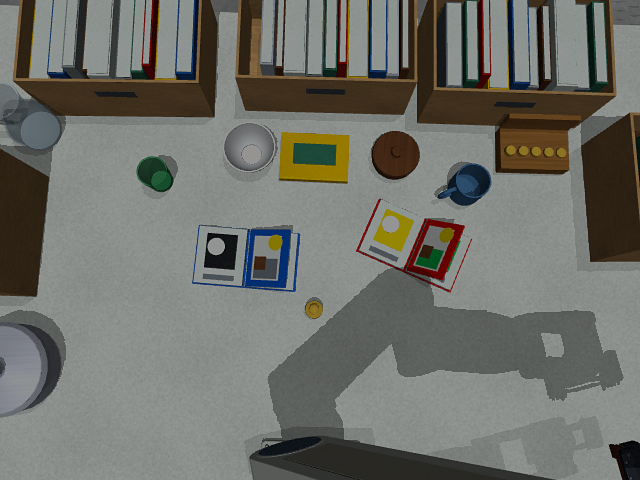

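View pics/scene0.png

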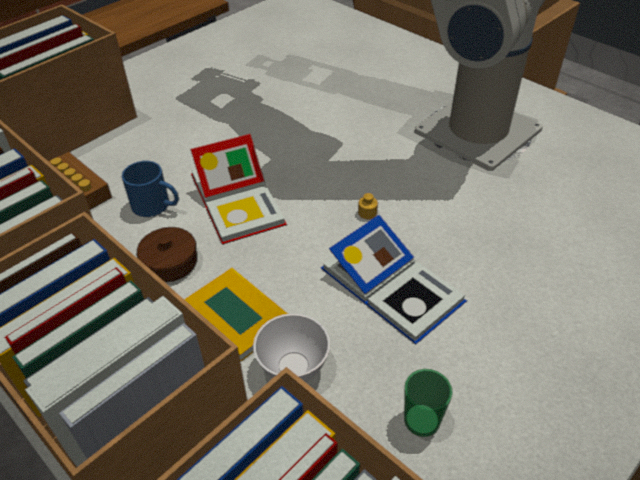

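The top view shows the red book around (415,245) with its leaf over the right side (px 410–465, 215–285). The blue book is at (247,258), the brass weight at (314,308), and the mug and wooden box lie beyond the red book. Next I'll measure the red book.

```bash
cat > h.py <<'E'
import numpy as np, cv2, pickle
def cloud(d):
    T=np.linalg.inv(d['camera_from_world']); z=d['range_z'].astype(float); h,w=z.shape
    f=h/2/np.tan(np.radians(d['fovy'])/2); v,u=np.mgrid[:h,:w]
    P=np.stack([(u-d['cx'])/f*z,(v-d['cy'])/f*z,z],-1)
    return P@T[:3,:3].T+T[:3,3]
def redmask(d):
    hsv=cv2.cvtColor(d['img'],cv2.COLOR_RGB2HSV); H,S,V=cv2.split(hsv)
    return ((H<5)|(H>172))&(S>150)&(V>60)
E
python3 - <<'E'
from h import *
for n,box in(("top",(350,190,480,300)),("scene",(180,125,295,245))):
    d=pickle.load(open(n+'.pkl','rb'));P=cloud(d);m=redmask(d)
    k=np.zeros_like(m);k[box[1]:box[3],box[0]:box[2]]=1;m&=k
    z=P[...,2]; print(n,m.sum(),(d['range_z'][m]==0).sum(),np.percentile(z[m],[0,10,50,90,100]).round(1))
    n2,l,st,c=cv2.connectedComponentsWithStats(m.astype(np.uint8))
    for i in range(1,n2):
        if st[i,4]<30: continue
        q=P[l==i]; print(st[i],c[i].round(1),'z',np.percentile(q[:,2],[2,50,98]).round(1))
        hull=cv2.approxPolyDP(cv2.convexHull(np.argwhere(l==i)[:,::-1].astype(np.int32)),4,True)[:,0]
        for u,v in hull: print('  ',u,v,P[v,u].round(1))
    # book cover/pages cloud above table
    q=P[k&(z>4)&(z<150)]; print('n',len(q),q.min(0).round(),q.max(0).round())
    # table check
    print('table z', np.median(P[300:330,480:520,2]) if n=='top' else np.median(P[300:330,520:560,2]))
E
```

```text
top 1403 7 [  -5.1    1.8   46.    96.1 1359.2]
[ 356  199  116   93 1403] [428.1 250.3] z [ -1.1  46.  100.7]
   471 239 [ 569.1 -360.     3.2]
   450 291 [ 446.9 -310.2    3.2]
   356 251 [532.9 -92.7   6. ]
   379 199 [ 656.3 -144.     9.5]
   463 225 [ 584.9 -318.6   93.5]
n 6786 [ 423. -380.    4.] [686. -77. 106.]
table z -0.23259780471755676
scene 1390 5 [ -1.5   4.9  58.   96.1 862.7]
[ 191  134   73   63 1219] [226.5 163.7] z [24.8 70.3 99.7]
   263 180 [ 491.6 -205.2   25.4]
   205 196 [ 608.6 -252.6   26.2]
   191 149 [ 579.5 -319.9   95. ]
   249 134 [ 468.2 -266.3  100.7]
[219 223  67  21 133] [250.8 233.6] z [-0.1  3.4  6.6]
   285 223 [535.4 -92.8   4.3]
   224 243 [ 655.4 -138.7    3.2]
   219 237 [ 653.1 -156.4    5.8]
n 6701 [ 303. -508.    4.] [736. -52. 103.]
table z 0.6983941623672649
```

```bash
cat >> h.py <<'E'
def leafplane(d,c0,ex,ey,zmin=30,zmax=110):
    P=cloud(d); R=(P-c0); xs=R@ex; ys=R@ey
    return P[(abs(xs)<62)&(abs(ys)<108)&(P[...,2]>zmin)&(P[...,2]<zmax)]
E
python3 - <<'E'
from h import *
from scipy.spatial.transform import Rotation as Ro
from workcell import ctrl
C=[np.array(c,float) for c in((569.1,-360),(446.9,-310.2),(534,-92.7),(656,-141))]
c0=np.r_[np.mean(C,0),0]
vx=(C[0]-C[1])+(C[3]-C[2]);yaw=np.arctan2(vx[1],vx[0]); vy=(C[3]-C[0])+(C[2]-C[1]);yaw2=np.arctan2(-vy[0],vy[1])
print('c0',c0,'yaw',yaw,yaw2); y=yaw2
ex=np.array([np.cos(y),np.sin(y),0]);ey=np.array([-np.sin(y),np.cos(y),0])
for n in("top","scene"):
    d=pickle.load(open(n+'.pkl','rb'))
    q=leafplane(d,c0,ex,ey);R=(q-c0)
    a=np.polyfit(R@ey,q[:,2],1); res=q[:,2]-np.polyval(a,R@ey); print(n,len(q),'angle',np.arctan(-a[0]),'z at spine',a[1],'zmax',np.percentile(q[:,2],99),'rms',res.std(),'x',np.percentile(R@ex,[1,99]),'y',np.percentile(R@ey,[1,99]))
o=ctrl.get_obs();M=Ro.from_rotvec(o['orientation']).as_matrix();print('tool axes cols\n',M.round(3))
d=pickle.load(open('top.pkl','rb'));P=cloud(d)
for nm,(u,v) in dict(mug=(478,172),lid=(396,150),weight=(314,305),blueedge=(297,258),bluespine=(247,258)).items(): print(nm,P[v,u].round())
E
```

```text
c0 [ 551.5   -225.975    0.   ] yaw -0.38198817111673994 -0.37932084121254095
top 1919 angle 0.8102127189435064 z at spine 21.4951426791536 zmax 100.98484590490544 rms 3.0403594381863663 x [-60.6652046   60.92714334] y [-75.53880531  -8.22507071]
scene 2772 angle 0.8051854261169196 z at spine 24.770734155310926 zmax 100.10228628083814 rms 3.892399893501136 x [-60.67418341  60.79117652] y [-72.91481385  -4.70625397]
tool axes cols
 [[ 0.25  -0.     0.968]
 [-0.968  0.001  0.25 ]
 [-0.001 -1.     0.   ]]
mug [ 717. -366.   48.]
lid [ 758. -175.   66.]
weight [405.   1.  47.]
blueedge [514.  43.  -1.]
bluespine [509. 157.  11.]
```

Red book centre is about (551,-226) with yaw about -0.38, and its sizes match the given ones. The leaf stands at about 0.82 rad with its free edge at z≈98. I'm moving to a staging point to the right of the leaf with the jaws shut.

Call:
jog_arm --steps '[{"turn": [0, 0, 0.03], "dp": [0.4, 0.25, -0.1], "claw": 0}, {"turn": [0, 0, 0.06], "dp": [0.8, 0.5, -0.2], "claw": 0}, {"turn": [0, 0, 0.075], "dp": [1, 0.63, -0.3], "claw": 0}, {"turn": [0, 0, 0.075], "dp": [1, 0.63, -0.3], "claw": 0}]'

```text
t: 0.43
ee_pos: [238.4, -551.0, 196.0]
orientation: [-1.399, 0.841, -0.835]
ft_force: [-0.2, 1.0, -0.4]
width: 64.4
```

Call:
jog_arm --steps '[{"turn": [0, 0, 0.035], "dp": [0.5, 0.3, -0.15], "claw": 0}, {"turn": [0, 0, 0.07], "dp": [1, 0.63, -0.3], "claw": 0}, {"turn": [0, 0, 0.075], "dp": [1, 0.63, -0.3], "claw": 0}, {"turn": [0, 0, 0.075], "dp": [1, 0.63, -0.3], "claw": 0}]'

```text
t: 0.77
ee_pos: [320.1, -498.5, 170.8]
orientation: [-1.465, 0.66, -0.65]
ft_force: [-0.9, 0.1, -0.1]
width: 38.0
```

Call:
jog_arm --steps '[{"turn": [0, 0, 0.035], "dp": [0.5, 0.3, -0.15], "claw": 0}, {"turn": [0, 0, 0.07], "dp": [1, 0.63, -0.3], "claw": 0}, {"turn": [0, 0, 0.075], "dp": [1, 0.63, -0.3], "claw": 0}, {"turn": [0, 0, 0.075], "dp": [1, 0.63, -0.3], "claw": 0}]'

```text
t: 1.1
ee_pos: [401.5, -447.0, 146.0]
orientation: [-1.514, 0.476, -0.464]
ft_force: [0.8, 0.2, 1.0]
width: 11.6
```

Call:
jog_arm --steps '[{"turn": [0, 0, 0.035], "dp": [0.5, 0.28, -0.2], "claw": 0}, {"turn": [0, 0, 0.073], "dp": [0.99, 0.56, -0.45], "claw": 0}, {"turn": [0, 0, 0.073], "dp": [0.99, 0.56, -0.45], "claw": 0}, {"turn": [0, 0, 0.073], "dp": [0.99, 0.56, -0.45], "claw": 0}]'

```text
t: 1.43
ee_pos: [481.4, -401.6, 108.8]
orientation: [-1.546, 0.299, -0.285]
ft_force: [0.7, 0.8, 0.1]
width: 0.3
```

Call:
jog_arm --steps '[{"turn": [0.035, -0.014, 0], "dp": [0, 0, 0], "claw": 0}, {"turn": [0.07, -0.028, 0], "dp": [0, 0, 0], "claw": 0}, {"turn": [0.105, -0.042, 0], "dp": [0, 0, 0], "claw": 0}, {"turn": [0.14, -0.056, 0], "dp": [0, 0, 0], "claw": 0}, {"turn": [0.177, -0.071, 0], "dp": [0, 0, 0], "claw": 0}, {"turn": [0.177, -0.071, 0], "dp": [0, 0, 0], "claw": 0}, {"turn": [0.177, -0.071, 0], "dp": [0, 0, 0], "claw": 0}]'

```text
t: 2.02
ee_pos: [478.9, -404.2, 108.0]
orientation: [-0.958, 0.186, -0.342]
ft_force: [0.2, 0.4, 0.1]
width: 0.4
```

```bash
cat >> h.py <<'E'
from scipy.spatial.transform import Rotation as Ro
Y=-0.38; EX=np.array([np.cos(Y),np.sin(Y),0]);EY=np.array([-np.sin(Y),np.cos(Y),0]);EZ=np.array([0,0,1.]);C0=np.array([551.5,-226,0])
B=np.stack([EX,EY,EZ])
def st():
    from workcell import ctrl
    o=ctrl.get_obs();M=Ro.from_rotvec(o['orientation']).as_matrix()
    print('t',round(o['t'],2),'book xyz',(B@(o['ee_pos']-C0)).round(1),'F',(B@o['ft_force']).round(2),'toolx',(B@M[:,0]).round(3),'tooly',(B@M[:,1]).round(3),'q',o['qpos'].round(2),'w',round(o['width'],1)); return o
def leafang(d,c0=C0,excl=None):
    q=leafplane(d,c0,EX,EY)
    return q
def go(bx): # target in book coords -> dp numbers
    o=st(); print('dp',(( C0+np.array(bx)@B-o['ee_pos'])/80).round(3))
E
python3 - <<'E'
from h import *
from workcell import ctrl
go((0,-110,70))
for n in("scene","wrist"):
    d=ctrl.get_image(n); cv2.imwrite(f'pics/{n}1.png',d['img'][:,:,::-1])
E
```

```text
t 2.02 book xyz [  -1.3 -192.5  108. ] F [0.   0.42 0.1 ] toolx [ 1.     0.006 -0.005] tooly [-0.008  0.565 -0.825] q [-0.95  0.73  1.52  0.51  1.29 -0.83] w 0.4
dp [ 0.398  0.951 -0.475]
```

View pics/scene1.png

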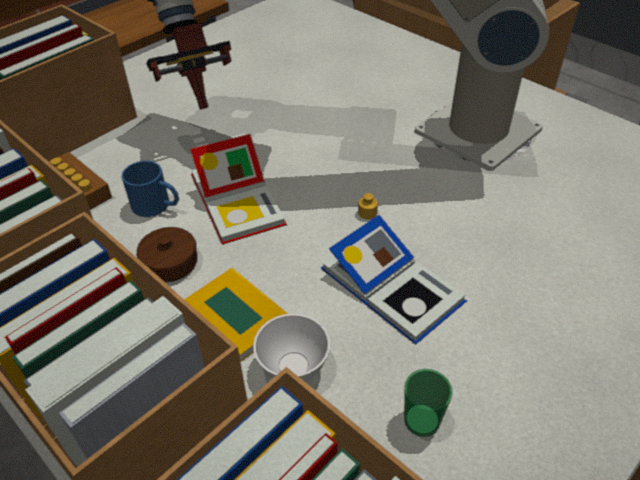

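View pics/wrist1.png

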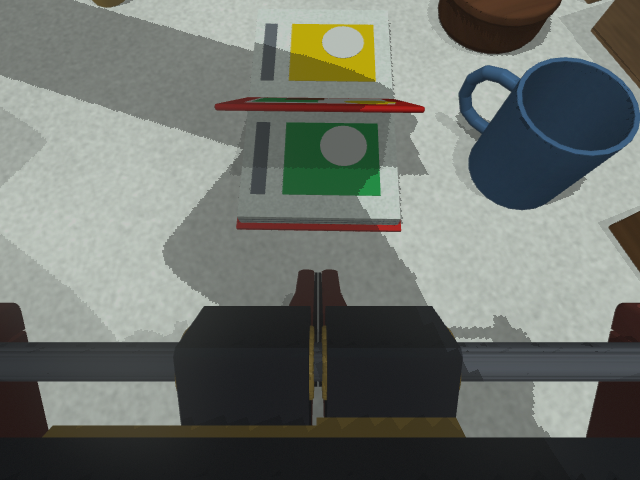

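The fingertips at wrist px (318,275) are centred on the book. The leaf appears edge-on at row 105, the finger is tilted 0.6 rad, and the mug is well to the side. Moving in under the leaf.

Call:
jog_arm --steps '[{"turn": [0, 0, 0], "dp": [0.13, 0.3, -0.16], "claw": 0}, {"turn": [0, 0, 0], "dp": [0.27, 0.63, -0.32], "claw": 0}, {"turn": [0, 0, 0], "dp": [0.4, 0.95, -0.475], "claw": 0}, {"turn": [0, 0, 0], "dp": [0.4, 0.95, -0.475], "claw": 0}, {"turn": [0, 0, 0], "dp": [0.4, 0.95, -0.475], "claw": 0}]'

```text
t: 2.53
ee_pos: [513.0, -324.2, 71.9]
orientation: [-0.961, 0.182, -0.335]
ft_force: [-0.7, -0.2, -0.2]
width: 0.6
```

Run:
```python
from h import *
go((0,-72,71))
```

```text
t 2.53 book xyz [   0.7 -105.4   71.9] F [-0.61 -0.42 -0.18] toolx [ 1.     0.013 -0.004] tooly [-0.011  0.563 -0.826] q [-0.84  0.74  1.63  0.58  1.15 -0.82] w 0.6
dp [ 0.147  0.391 -0.011]
```

```bash
cat >> h.py <<'E'
def wp(th,r=85,marg=0.1,half=10):
    a=np.clip(np.pi/2-th-marg,0,0.6); u=np.array([-np.cos(th),np.sin(th)])
    E=np.array([0,18])+110*u+2*np.array([-np.sin(th),-np.cos(th)])
    n=np.array([np.cos(a),np.sin(a)]); t=np.array([np.sin(a),-np.cos(a)])
    if th<np.pi/2-0.001: T=E-half*n+(110-r)*t
    else: T=np.array([0,18])+r*u+2*np.array([-np.sin(th),-np.cos(th)])-half*n
    return T,a
def table(ths,r=85,**k):
    o=st();M=Ro.from_rotvec(o['orientation']).as_matrix();ty=B@M[:,1];an=np.arctan2(ty[1],-ty[2]);print('a now',an)
    for th in ths:
        T,a=wp(th,r,**k);dp=((C0+np.array([0,*T])@B)-o['ee_pos'])/80
        print(round(th,2),T.round(1),round(a,2),'dp',dp.round(2),'turn',((a-an)*EX/np.pi).round(3))
E
python3 - <<'E'
from h import *
table(np.arange(0.7,1.5,0.1)); table(np.arange(1.6,3.2,0.15))
E
```

```text
t 2.53 book xyz [   0.7 -105.4   71.9] F [-0.61 -0.42 -0.18] toolx [ 1.     0.013 -0.004] tooly [-0.011  0.563 -0.826] q [-0.84  0.74  1.63  0.58  1.15 -0.82] w 0.6
a now 0.5979464180489444
0.7 [-79.6  61.1] 0.6 dp [ 0.11  0.3  -0.14] turn [ 0.001 -0.     0.   ]
0.8 [-72.2  69.2] 0.6 dp [ 0.15  0.39 -0.03] turn [ 0.001 -0.     0.   ]
0.9 [-64.9  76.5] 0.57 dp [0.18 0.47 0.06] turn [-0.008  0.003 -0.   ]
1.0 [-58.7  82.7] 0.47 dp [0.21 0.55 0.14] turn [-0.038  0.015 -0.   ]
1.1 [-51.9  88.2] 0.37 dp [0.24 0.62 0.2 ] turn [-0.067  0.027 -0.   ]
1.2 [-44.7  93. ] 0.27 dp [0.27 0.71 0.26] turn [-0.097  0.039 -0.   ]
1.3 [-37.   97.1] 0.17 dp [0.31 0.8  0.32] turn [-0.126  0.05  -0.   ]
1.4 [-28.9 100.4] 0.07 dp [0.35 0.89 0.36] turn [-0.156  0.062 -0.   ]
t 2.53 book xyz [   0.7 -105.4   71.9] F [-0.61 -0.42 -0.18] toolx [ 1.     0.013 -0.004] tooly [-0.011  0.563 -0.826] q [-0.84  0.74  1.63  0.58  1.15 -0.82] w 0.6
a now 0.5979464180489444
1.6 [ -9.5 103. ] 0.0 dp [0.44 1.12 0.39] turn [-0.177  0.071 -0.   ]
1.75 [  3.2 102. ] 0.0 dp [0.5  1.26 0.38] turn [-0.177  0.071 -0.   ]
1.9 [15.6 99.1] 0.0 dp [0.55 1.41 0.34] turn [-0.177  0.071 -0.   ]
2.05 [27.4 94.3] 0.0 dp [0.61 1.55 0.28] turn [-0.177  0.071 -0.   ]
2.2 [38.4 87.9] 0.0 dp [0.66 1.67 0.2 ] turn [-0.177  0.071 -0.   ]
2.35 [48.3 79.9] 0.0 dp [0.71 1.79 0.1 ] turn [-0.177  0.071 -0.   ]
2.5 [56.9 70.5] 0.0 dp [ 0.75  1.89 -0.02] turn [-0.177  0.071 -0.   ]
2.65 [64.  59.9] 0.0 dp [ 0.78  1.97 -0.15] turn [-0.177  0.071 -0.   ]
2.8 [69.4 48.4] 0.0 dp [ 0.8   2.03 -0.29] turn [-0.177  0.071 -0.   ]
2.95 [73.1 36.1] 0.0 dp [ 0.82  2.08 -0.45] turn [-0.177  0.071 -0.   ]
3.1 [74.8 23.5] 0.0 dp [ 0.83  2.1  -0.6 ] turn [-0.177  0.071 -0.   ]
```

Call:
jog_arm --steps '[{"turn": [0, 0, 0], "dp": [0.05, 0.13, -0.01], "claw": 0}, {"turn": [0, 0, 0], "dp": [0.1, 0.26, -0.02], "claw": 0}, {"turn": [0, 0, 0], "dp": [0.15, 0.39, -0.03], "claw": 0}, {"turn": [0, 0, 0], "dp": [0.165, 0.43, 0.02], "claw": 0}, {"turn": [-0.008, 0.003, 0], "dp": [0.18, 0.47, 0.06], "claw": 0}, {"turn": [-0.023, 0.009, 0], "dp": [0.195, 0.51, 0.1], "claw": 0}, {"turn": [-0.038, 0.015, 0], "dp": [0.21, 0.55, 0.14], "claw": 0}, {"turn": [-0.038, 0.015, 0], "dp": [0.21, 0.55, 0.14], "claw": 0}]'

```text
t: 3.2
ee_pos: [530.8, -279.5, 84.9]
orientation: [-1.091, 0.205, -0.326]
ft_force: [-0.2, -1.0, -0.3]
width: 0.4
```

```bash
cat >> h.py <<'E'
def shots(k,names=("scene","top","wrist")):
    from workcell import ctrl
    for n in names:
        d=ctrl.get_image(n); pickle.dump(d,open(f'{n}{k}.pkl','wb')); cv2.imwrite(f'pics/{n}{k}.png',d['img'][:,:,::-1])
E
python3 - <<'E'
from h import *
table(np.arange(1.0,1.7,0.1)); shots(2,("scene",))
E
```

```text
t 3.2 book xyz [  0.6 -57.3  84.9] F [ 0.23 -1.03 -0.27] toolx [ 1.     0.014 -0.003] tooly [-0.009  0.449 -0.893] q [-0.72  0.66  1.7   0.51  1.03 -0.68] w 0.4
a now 0.46617761999602453
1.0 [-58.7  82.7] 0.47 dp [-0.01 -0.01 -0.03] turn [ 0.001 -0.001  0.   ]
1.1 [-51.9  88.2] 0.37 dp [0.02 0.07 0.04] turn [-0.028  0.011 -0.   ]
1.2 [-44.7  93. ] 0.27 dp [0.05 0.15 0.1 ] turn [-0.058  0.023 -0.   ]
1.3 [-37.   97.1] 0.17 dp [0.09 0.24 0.15] turn [-0.087  0.035 -0.   ]
1.4 [-28.9 100.4] 0.07 dp [0.12 0.33 0.19] turn [-0.117  0.047 -0.   ]
1.5 [-19.8 102.6] 0.0 dp [0.17 0.44 0.22] turn [-0.138  0.055 -0.   ]
1.6 [ -9.5 103. ] 0.0 dp [0.21 0.56 0.23] turn [-0.138  0.055 -0.   ]
```

View pics/scene2.png

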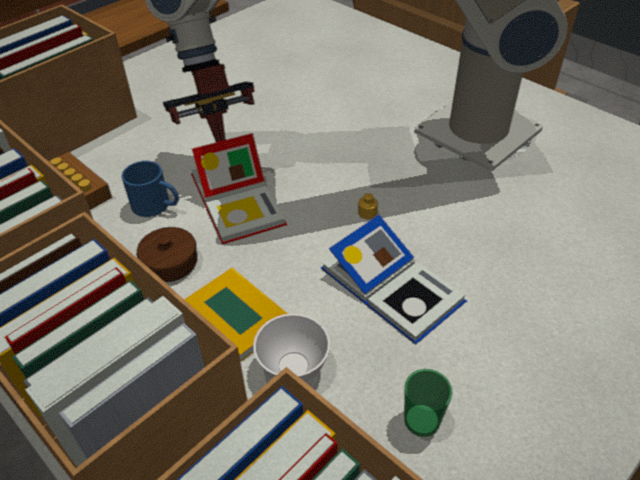

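The leaf has risen to about 1.0 rad with the finger behind it, at ~1 N. The book's corner at (285,223) hasn't moved, so I'll continue.

Call:
jog_arm --steps '[{"turn": [-0.014, 0.005, 0], "dp": [0.01, 0.04, 0.02], "claw": 0}, {"turn": [-0.028, 0.011, 0], "dp": [0.02, 0.08, 0.05], "claw": 0}, {"turn": [-0.043, 0.017, 0], "dp": [0.035, 0.12, 0.08], "claw": 0}, {"turn": [-0.058, 0.023, 0], "dp": [0.05, 0.16, 0.11], "claw": 0}, {"turn": [-0.073, 0.029, 0], "dp": [0.07, 0.2, 0.13], "claw": 0}, {"turn": [-0.087, 0.035, 0], "dp": [0.09, 0.25, 0.15], "claw": 0}, {"turn": [-0.102, 0.041, 0], "dp": [0.105, 0.29, 0.17], "claw": 0}, {"turn": [-0.117, 0.047, 0], "dp": [0.12, 0.34, 0.19], "claw": 0}, {"turn": [-0.128, 0.051, 0], "dp": [0.145, 0.39, 0.21], "claw": 0}, {"turn": [-0.138, 0.055, 0], "dp": [0.17, 0.45, 0.22], "claw": 0}, {"turn": [-0.138, 0.055, 0], "dp": [0.19, 0.5, 0.22], "claw": 0}, {"turn": [-0.138, 0.055, 0], "dp": [0.21, 0.56, 0.23], "claw": 0}]'

```text
t: 4.25
ee_pos: [547.5, -234.7, 102.7]
orientation: [-1.547, 0.296, -0.282]
ft_force: [1.0, -0.7, -0.6]
width: 0.7
```

Run:
```python
from h import *
table(np.arange(1.7,3.2,0.12)); shots(3,("scene",))
```

```text
t 4.25 book xyz [ -0.5  -9.6 102.7] F [ 1.22 -0.3  -0.57] toolx [ 1.     0.012 -0.009] tooly [-0.009  0.003 -1.   ] q [-0.43  0.54  1.76  0.    0.85 -0.06] w 0.7
a now 0.003093735758549504
1.7 [ -1.  102.5] 0.0 dp [ 0.05  0.1  -0.  ] turn [-0.001  0.    -0.   ]
1.82 [  9.  100.9] 0.0 dp [ 0.09  0.21 -0.02] turn [-0.001  0.    -0.   ]
1.94 [18.8 98. ] 0.0 dp [ 0.14  0.33 -0.06] turn [-0.001  0.    -0.   ]
2.06 [28.2 94. ] 0.0 dp [ 0.18  0.44 -0.11] turn [-0.001  0.    -0.   ]
2.18 [37.  88.9] 0.0 dp [ 0.22  0.54 -0.17] turn [-0.001  0.    -0.   ]
2.3 [45.1 82.7] 0.0 dp [ 0.26  0.63 -0.25] turn [-0.001  0.    -0.   ]
2.42 [52.5 75.7] 0.0 dp [ 0.29  0.72 -0.34] turn [-0.001  0.    -0.   ]
2.54 [58.9 67.8] 0.0 dp [ 0.32  0.79 -0.44] turn [-0.001  0.    -0.   ]
2.66 [64.4 59.1] 0.0 dp [ 0.35  0.86 -0.54] turn [-0.001  0.    -0.   ]
2.78 [68.8 49.9] 0.0 dp [ 0.37  0.91 -0.66] turn [-0.001  0.    -0.   ]
2.9 [72.1 40.3] 0.0 dp [ 0.38  0.95 -0.78] turn [-0.001  0.    -0.   ]
3.02 [74.1 30.3] 0.0 dp [ 0.39  0.97 -0.9 ] turn [-0.001  0.    -0.   ]
3.14 [75.  20.1] 0.0 dp [ 0.4   0.98 -1.03] turn [-0.001  0.    -0.   ]
```

View pics/scene3.png

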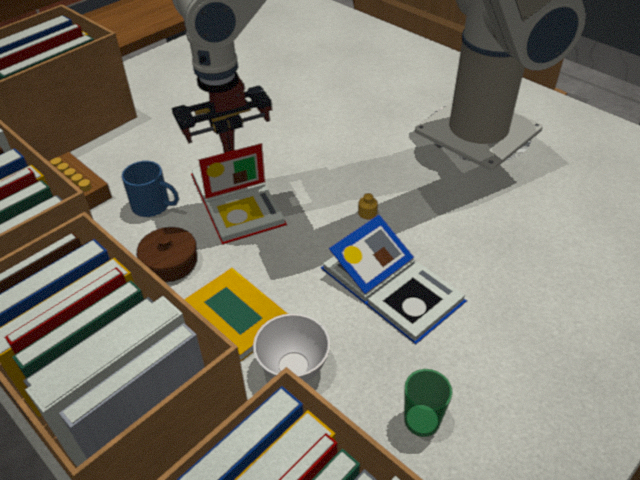

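The leaf is upright at ~1.6 rad and the book hasn't shifted. Next I push it over.

Call:
jog_arm --steps '[{"turn": [0, 0, 0], "dp": [0.05, 0.1, 0], "claw": 0}, {"turn": [0, 0, 0], "dp": [0.07, 0.15, -0.01], "claw": 0}, {"turn": [0, 0, 0], "dp": [0.09, 0.21, -0.02], "claw": 0}, {"turn": [0, 0, 0], "dp": [0.115, 0.27, -0.04], "claw": 0}, {"turn": [0, 0, 0], "dp": [0.14, 0.33, -0.06], "claw": 0}, {"turn": [0, 0, 0], "dp": [0.16, 0.39, -0.085], "claw": 0}, {"turn": [0, 0, 0], "dp": [0.18, 0.44, -0.11], "claw": 0}, {"turn": [0, 0, 0], "dp": [0.2, 0.49, -0.14], "claw": 0}, {"turn": [0, 0, 0], "dp": [0.22, 0.54, -0.17], "claw": 0}, {"turn": [0, 0, 0], "dp": [0.24, 0.59, -0.21], "claw": 0}, {"turn": [0, 0, 0], "dp": [0.26, 0.63, -0.25], "claw": 0}, {"turn": [0, 0, 0], "dp": [0.26, 0.63, -0.25], "claw": 0}]'

```text
t: 5.3
ee_pos: [568.3, -182.9, 82.0]
orientation: [-1.546, 0.296, -0.281]
ft_force: [-0.8, 0.1, 0.0]
width: 0.4
```

Run:
```python
from h import *
table(np.arange(2.3,3.2,0.12)); shots(4,("scene",))
```

```text
t 5.3 book xyz [-0.4 46.3 82. ] F [-0.74 -0.17  0.01] toolx [ 1.     0.012 -0.011] tooly [-0.011  0.004 -1.   ] q [-0.33  0.57  1.77  0.01  0.81  0.03] w 0.4
a now 0.0036868286820856766
2.3 [45.1 82.7] 0.0 dp [-0.   -0.02  0.01] turn [-0.001  0.    -0.   ]
2.42 [52.5 75.7] 0.0 dp [ 0.03  0.07 -0.08] turn [-0.001  0.    -0.   ]
2.54 [58.9 67.8] 0.0 dp [ 0.06  0.15 -0.18] turn [-0.001  0.    -0.   ]
2.66 [64.4 59.1] 0.0 dp [ 0.09  0.21 -0.29] turn [-0.001  0.    -0.   ]
2.78 [68.8 49.9] 0.0 dp [ 0.11  0.26 -0.4 ] turn [-0.001  0.    -0.   ]
2.9 [72.1 40.3] 0.0 dp [ 0.12  0.3  -0.52] turn [-0.001  0.    -0.   ]
3.02 [74.1 30.3] 0.0 dp [ 0.13  0.32 -0.65] turn [-0.001  0.    -0.   ]
3.14 [75.  20.1] 0.0 dp [ 0.14  0.33 -0.77] turn [-0.001  0.    -0.   ]
```

View pics/scene4.png

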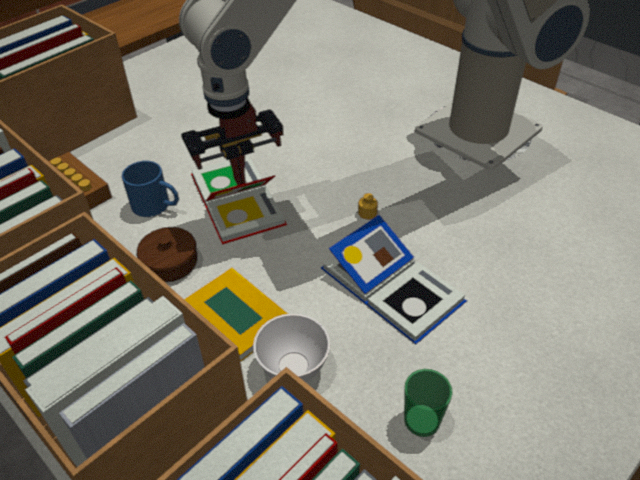

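The leaf is past vertical at about 2.2 rad, and the finger is on its right face. Next I press it down to just above flat.

Call:
jog_arm --steps '[{"turn": [0, 0, 0], "dp": [0.015, 0.035, -0.04], "claw": 0}, {"turn": [0, 0, 0], "dp": [0.03, 0.07, -0.08], "claw": 0}, {"turn": [0, 0, 0], "dp": [0.045, 0.11, -0.13], "claw": 0}, {"turn": [0, 0, 0], "dp": [0.06, 0.15, -0.18], "claw": 0}, {"turn": [0, 0, 0], "dp": [0.075, 0.18, -0.235], "claw": 0}, {"turn": [0, 0, 0], "dp": [0.09, 0.21, -0.29], "claw": 0}, {"turn": [0, 0, 0], "dp": [0.1, 0.235, -0.345], "claw": 0}, {"turn": [0, 0, 0], "dp": [0.11, 0.26, -0.4], "claw": 0}, {"turn": [0, 0, 0], "dp": [0.115, 0.28, -0.46], "claw": 0}, {"turn": [0, 0, 0], "dp": [0.12, 0.3, -0.52], "claw": 0}, {"turn": [0, 0, 0], "dp": [0.13, 0.32, -0.62], "claw": 0}, {"turn": [0, 0, 0], "dp": [0.13, 0.32, -0.68], "claw": 0}]'

```text
t: 6.35
ee_pos: [578.6, -157.2, 26.9]
orientation: [-1.546, 0.296, -0.281]
ft_force: [0.4, -0.0, 0.9]
width: 0.3
```

Run:
```python
from h import *
st(); shots(5,("scene","wrist"))
```

```text
t 6.35 book xyz [-0.4 73.9 26.9] F [0.38 0.12 0.92] toolx [ 1.     0.012 -0.011] tooly [-0.011  0.004 -1.   ] q [-0.29  0.66  1.77  0.01  0.72  0.07] w 0.3
```

View pics/scene5.png

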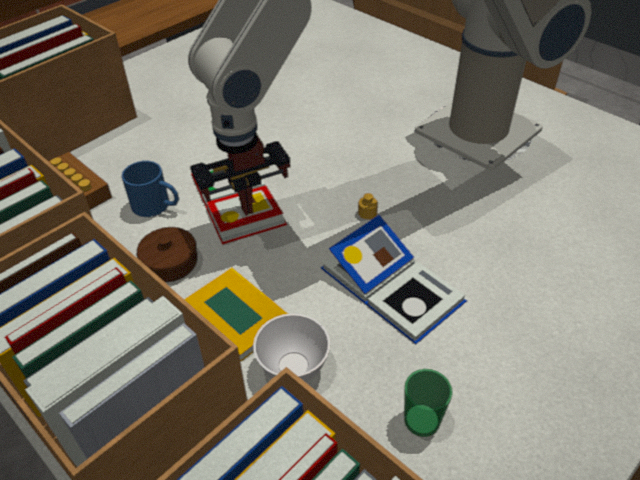

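The leaf is nearly flat, with the tip at z=27. I'll press down slowly while watching the force.

Call:
jog_arm --steps '[{"turn": [0, 0, 0], "dp": [0, 0, -0.03], "claw": 0}, {"turn": [0, 0, 0], "dp": [0, 0, -0.05], "claw": 0}, {"turn": [0, 0, 0], "dp": [0, 0, -0.07], "claw": 0}, {"turn": [0, 0, 0], "dp": [0, 0, -0.085], "claw": 0}, {"turn": [0, 0, 0], "dp": [0, 0, -0.085], "claw": 0}]'

```text
t: 6.87
ee_pos: [578.0, -157.3, 20.3]
orientation: [-1.546, 0.297, -0.279]
ft_force: [-1.9, 1.0, 3.2]
width: 0.8
```

Call:
jog_arm --steps '[{"turn": [0, 0, 0], "dp": [0, 0, -0.01], "claw": 0}, {"turn": [0, 0, 0], "dp": [0, 0, -0.02], "claw": 0}, {"turn": [0, 0, 0], "dp": [0, 0, -0.02], "claw": 0}]'

```text
t: 7.12
ee_pos: [578.1, -157.3, 20.1]
orientation: [-1.546, 0.297, -0.28]
ft_force: [-3.8, 1.5, 12.5]
width: 0.4
```

Force rose to 12.5 N at z=20.1, so the leaf is at its stop. I'll lift straight up and clear away.

Call:
jog_arm --steps '[{"turn": [0, 0, 0], "dp": [0, 0, 0.03], "claw": 0}, {"turn": [0, 0, 0], "dp": [0, 0, 0.15], "claw": 0}, {"turn": [0, 0, 0], "dp": [0, 0, 0.4], "claw": 0}, {"turn": [0, 0, 0], "dp": [0, 0, 0.8], "claw": 0}, {"turn": [0, 0, 0], "dp": [0, 0, 1], "claw": 0}, {"turn": [0, 0, 0], "dp": [0, 0, 1], "claw": 0}]'

```text
t: 7.62
ee_pos: [580.7, -158.2, 104.4]
orientation: [-1.546, 0.292, -0.285]
ft_force: [1.1, 0.4, 0.2]
width: 0.3
```

Call:
jog_arm --steps '[{"turn": [0, 0, 0], "dp": [-0.2, -0.4, 0.3], "claw": 0}, {"turn": [0, 0, 0], "dp": [-0.4, -0.8, 0.7], "claw": 0}, {"turn": [0, 0, 0], "dp": [-0.5, -1, 1], "claw": 0}, {"turn": [0, 0, 0], "dp": [-0.5, -1, 1], "claw": 0}]'

```text
t: 7.95
ee_pos: [541.7, -242.7, 189.5]
orientation: [-1.549, 0.288, -0.293]
ft_force: [0.7, -0.1, 0.7]
width: 0.4
```

Call:
jog_arm --steps '[{"turn": [0, 0, 0], "dp": [-0.5, -0.4, 0.1], "claw": 0}, {"turn": [0, 0, 0], "dp": [-1, -0.8, 0.2], "claw": 0}, {"turn": [0, 0, 0], "dp": [-1, -1, 0.2], "claw": 0}, {"turn": [0, 0, 0], "dp": [-1, -1, 0.2], "claw": 0}]'

```text
t: 8.28
ee_pos: [459.1, -326.2, 205.7]
orientation: [-1.55, 0.291, -0.296]
ft_force: [0.3, -0.3, 0.2]
width: 0.4
```

Call:
jog_arm --steps '[{"turn": [0, 0, 0], "dp": [-0.4, -0.5, 0], "claw": 0}, {"turn": [0, 0, 0], "dp": [-0.7, -1, 0], "claw": 0}, {"turn": [0, 0, 0], "dp": [-0.7, -1, 0], "claw": 0}, {"turn": [0, 0, 0], "dp": [-0.7, -1, 0], "claw": 0}]'

```text
t: 8.62
ee_pos: [401.5, -408.4, 204.7]
orientation: [-1.55, 0.294, -0.298]
ft_force: [0.3, 0.1, 0.2]
width: 0.5
```

Run:
```python
from h import *
st(); shots(6,("scene","top"))
for n,box in(("top",(350,190,480,300)),("scene",(180,125,295,245))):
    d=pickle.load(open(n+'6.pkl','rb'));P=cloud(d);R=P-C0;x=R@EX;y=R@EY;m=redmask(d)
    for nm,s in(('left',(abs(x)<55)&(y>20)&(y<100)),('left outer',(abs(x)<55)&(y>90)&(y<106)),('right',(abs(x)<55)&(y<-20)&(y>-100))): print(n,nm,np.percentile(P[s][:,2],[2,50,98]).round(1))
    k=np.zeros_like(m);k[box[1]:box[3],box[0]:box[2]]=1
    h=cv2.approxPolyDP(cv2.convexHull(np.argwhere(m&k)[:,::-1].astype(np.int32)),4,True)[:,0]
    print(h.tolist())
    a=pickle.load(open(n+'.pkl','rb'))['img'].astype(int)
    df=np.abs(a-d['img'].astype(int)).max(2)
    b=(160,170,310,300) if n=='top' else (320,210,470,345)
    print('blue diff px',(df[b[1]:b[3],b[0]:b[2]]>60).sum())
```

```text
t 8.62 book xyz [ -71.6 -225.   204.7] F [0.28 0.17 0.16] toolx [1.    0.002 0.002] tooly [ 0.002  0.001 -1.   ] q [-0.82  0.37  1.76  0.    1.01 -0.44] w 0.5
top left [14.4 20.1 25.7]
top left outer [13.9 20.  25.5]
top right [10.5 16.  21.7]
[[471, 239], [450, 291], [356, 251], [379, 199]]
blue diff px 0
scene left [17.2 20.8 24.5]
scene left outer [17.1 20.6 24.3]
scene right [13.  16.7 20.3]
[[285, 224], [222, 243], [191, 174], [265, 186]]
blue diff px 1260
```

View pics/top6.png

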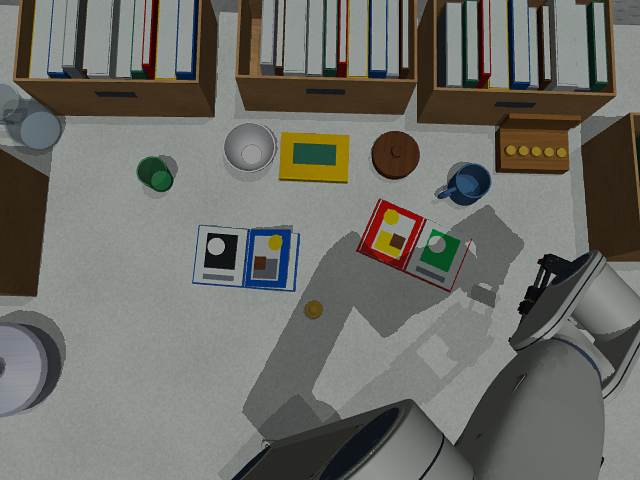

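View pics/scene6.png

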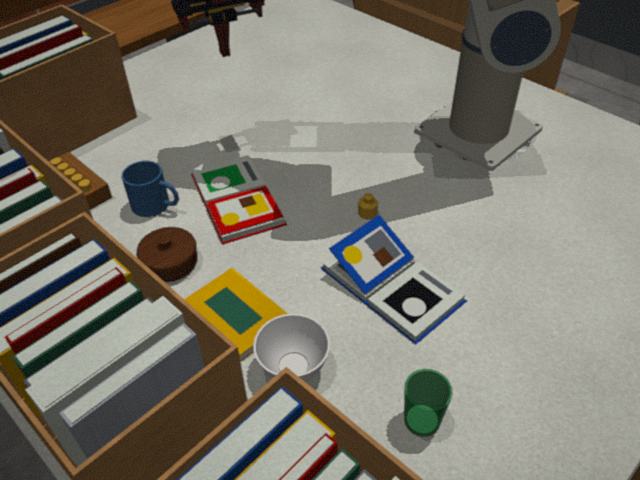

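The leaf lies flat at 20 mm over the whole left half. The red book's corners in the top view are at exactly the same pixels as before: (471,239), (450,291), (356,251) and (379,199). The blue region in the top view is unchanged. The scene-view difference there looks like the arm's shadow moving. Handing in.

```bash
python3 -c "
from workcell import ctrl
print(ctrl.close_job())"
```

```text
the job is handed in; nothing more can be done
None
```

The red book's leaf is turned over its spine and lies flat on the left-hand half. I pushed it over from underneath with the shut fingertips, pressed it to its stop at about 12 N, then lifted off. The job was handed in at about 8.7 s of the 43 s allowed, with the arm well clear.

- **Leaf:** it lies level, its upper face about 20 mm above the table in the top view and 20.7 mm in the scene view. The right-hand page reads about 16 mm.
- **Red book:** its corners are at the same pixels in the top view as before, so it did not move.
- **Blue book:** the top view shows no change around it. The scene view showed 1,260 changed pixels there, which I put down to the arm's shadow, since the book looks the same in both pictures.
- **Other objects:** the other things on the stall look unmoved in the final pictures. I checked these by eye only.

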